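# Put up the rail rod and hang the headband loupes

## Task

Tidy the watchmaker's loupes onto their rail: slide the rail rod through the hole of the blue bracket and on through the grey one until its brass grip is fully home against the blue bracket. Then hang every headband loupe that stands on the bench over the rod, between the two brackets, barrel up with one leg on each side of the rod, and leave the other things on the bench where they are.

Things in the scene. Friction and masses are not known exactly. Their poses are not given: they have to be found in the camera images.
- stand: Fixed rail stand: dark steel base 80 x 250 x 10 mm, two upright brackets 44 mm wide, 12 mm thick, 147 mm tall: blue (y = 105 to 117 mm), grey (y = -117 to -105 mm), 210 mm free between. Each has a round 16 mm hole on the line x = 0, z = 125 mm. Origin: centre of the base's underside; y runs from grey to blue bracket.
- hole_blue (a point): Centre of the hole's mouth on the outer face (the one away from the grey bracket) of the blue bracket, where the rod goes in; axes as the stand's.
- hole_grey (a point): Centre of the grey bracket's hole on its inner face (the one that looks to the blue bracket); axes as the stand's.
- rod_grip (a point): Centre of the rail rod's brass grip block (22 mm wide in x, 70 mm long in y, 32 mm high in z), on the rod's axis, 16 mm above the bench as it lies. y runs along the rod, away from the tip; z is up. The block's end face on the rod's side, 35 mm from this point, is the stop against the bracket. Rod and grip weigh 0.32 kg; they balance inside the grip block.
- rod_tip (a point): Free, tapered end of the loose rail rod, on its axis, 285 mm from the grip centre. The rod is round aluminium, 12 mm thick, and stands 250 mm out of the grip block; it clears the bench by 10 mm as it lies.
- loupeA: Headband loupe with red trim (0.1 kg, may be absent): an arched steel band 20 mm wide, an inverted U open below, standing on two black pads (12 x 40 x 24 mm, outer faces 125 mm apart along its x), with an upright round barrel on the crown. Origin: midway between the pads at their underside; z up. It hangs with the rod running along its y, below the crown.
- loupeA_grip (a point): On the axis of the red loupe's black barrel, where to grasp it: barrel 30 mm thick (33 mm at the top 5 mm), from 21 mm below to 20 mm above this point, which is 112 mm above the pads' underside and 22 mm above the inside of the crown. Axes as the loupe's.
- loupeB: Headband loupe with green trim (0.1 kg, may be absent): an arched steel band 20 mm wide, an inverted U open below, standing on two black pads (12 x 40 x 24 mm, outer faces 125 mm apart along its x), with an upright round barrel on the crown. Origin: midway between the pads at their underside; z up. It hangs with the rod running along its y, below the crown.
- loupeB_grip (a point): On the axis of the green loupe's black barrel, where to grasp it: barrel 30 mm thick (33 mm at the top 5 mm), from 21 mm below to 20 mm above this point, which is 112 mm above the pads' underside and 22 mm above the inside of the crown. Axes as the loupe's.
- loupeC: Headband loupe with blue trim (0.1 kg, may be absent): an arched steel band 20 mm wide, an inverted U open below, standing on two black pads (12 x 40 x 24 mm, outer faces 125 mm apart along its x), with an upright round barrel on the crown. Origin: midway between the pads at their underside; z up. It hangs with the rod running along its y, below the crown.
- loupeC_grip (a point): On the axis of the blue loupe's black barrel, where to grasp it: barrel 30 mm thick (33 mm at the top 5 mm), from 21 mm below to 20 mm above this point, which is 112 mm above the pads' underside and 22 mm above the inside of the crown. Axes as the loupe's.
- loupeD: Headband loupe with yellow trim (0.1 kg, may be absent): an arched steel band 20 mm wide, an inverted U open below, standing on two black pads (12 x 40 x 24 mm, outer faces 125 mm apart along its x), with an upright round barrel on the crown. Origin: midway between the pads at their underside; z up. It hangs with the rod running along its y, below the crown.
- loupeD_grip (a point): On the axis of the yellow loupe's black barrel, where to grasp it: barrel 30 mm thick (33 mm at the top 5 mm), from 21 mm below to 20 mm above this point, which is 112 mm above the pads' underside and 22 mm above the inside of the crown. Axes as the loupe's.
- watch: Watch on a round black casing cushion, 72 mm across, 33 mm high; origin at its underside. A bystander, to be left alone.
- pliers: White-handled pliers lying flat, about 150 mm long; origin on the bench below the middle. A bystander, to be left alone.
- jar: Glass jar with metal cap, 60 mm across, 50 mm high; origin at its underside. A bystander, to be left alone.
- parts_tray: Black open parts tray 70 x 130 x 18 mm with three white pots; origin at its underside. A bystander, to be left alone.
- tweezers: Pair of tweezers (brass and steel) lying flat, 130 mm long; origin at its underside. A bystander, to be left alone.
Things that resemble listed ones, but are neither listed nor needed, are in the scene too. Leave any purple look-alike of the loupeC alone.

How it is judged:
By the outcome, as a careful person would: the job done as asked, in the order asked, and still so for the second after the job is handed in, with the robot touching nothing.
Of loupeA, loupeB, loupeC, loupeD only 3 to 4 are there at a start; the rules pass over those that are not, and their reading is None.
At some moment in a run one of rod may be knocked a few centimetres aside while the robot is not near it.
Once in a run the grip may slacken for a moment while it holds something.
It also fails if it takes over 192 s, if anything falls off the work surface, if the arm or the gripper's body presses on something with over 40 N, if the wrist force passes 120 N, or if a joint passes its speed limit or range.

## Robot

A 7-joint arm with a two-finger parallel gripper is mounted at the origin on the work surface. World frame = base frame: x ahead of the robot, y to its left, z up, the work surface at z = 0. Lengths are in m, angles in rad, forces in N, time in s.
With the tool pointing down it reaches from about 0.4 to 0.875 m from the base axis. Payload 19.3 kg.
Tool frame: the origin (TCP) lies where the fingers leave the gripper's body, on its centre line; the fingertips stand bot.tip_reach ahead of it and the grasp point (between the pads) lies 54 mm ahead of it (bot.tip_reach is the distance from the TCP to the fingertips, in m); z points along the fingers, y is the line along which they close (so a half turn about z gives the same grasp; the last joint's range is limited). The gripper opens to 85 mm and grips with 20 to 120 N. Pads are 22 mm wide; open, the fingers measure 114 mm over their backs; the gripper's body (76 mm by 85 mm) begins 54 mm behind the grasp point. The pads swing forward as they close: fully open they stand 13 mm farther back than shut.
Start: joints at [-0.07, 0.521, -0.036, 1.599, 0.021, 1.021, -0.113], TCP at [0.625, -0, 0.304] pointing down, gripper open.
Joint ranges: [-2.91, 2.91], [-0.3, 2.13], [-1.5, 1.42], [0.17, 2.43], [-1.26, 4.41], [0.16, 1.93], [-2.52, 2.52]. Speed limits (rad/s): [1.89, 1.89, 2.39, 2.39, 3.01, 3.01, 3.01].

## Interface

Orientations are given as [roll, pitch, yaw] about the fixed x, y, z axes, in that order (R = Rz(yaw) Ry(pitch) Rx(roll)).
In Python, from workcell import bot gives the robot as it stands. The module is installed in compiled form; this text tells all that it offers.
- The arm moves only by the shell command python3 -m jog 'ROWS' [FORCE]. ROWS is JSON, a list that holds one entry, the list of rows, each a list of 7 numbers: the shift along the tool's x, y, z in mm, then the turn, a rotation vector about the tool's x, y, z in rad, then the opening, from 0 (shut) to 1 (fully open). In form: [[[tx, ty, tz, wx, wy, wz, fingers], ...]]. A call has 1 to 5 rows; each row shifts and turns the commanded pose from where the row before left it, along the tool's axes as they then stand; what a row does not reach is not made up. A row lasts 1/10 s, in which the tool goes at most 50 mm and 8.59 degrees, less where a joint would pass 70% of its speed; a pose out of reach is approached as far as the arm can. A call is refused whole if a number of a shift passes 50 or a number of a turn 0.15, either way. A call with a gripper value outside its range is refused whole. The fingers move at their own pace and stop on an object; FORCE is the grip in N (left out, the last holds). Time passes only in rows, so rows that do not move let the fingers close. It gives the time, the measured TCP pose, the force, the opening and the grip force at its end, in the units of the state.
- bot.observe(): the state, without advancing time (a new reading comes with each control period).
- bot.grab_frame(name): name is "scene" or "side" or "wrist"; returns a dict with "img" (420x560x3 uint8, red, green, blue), "intrinsics" (3x3 intrinsics, pixels), "R" (3x3) and "t" (3): a world point X has camera coordinates R X + t; the wrist camera has in their place "tool_from_camera" (4x4, takes a point from camera to tool coordinates, whose origin is the TCP and whose axes are the flange's). Camera axes: x right, y down, z forward; pixel columns grow to the right and rows downward; lengths in m; the calibration is good to about 2 mm. A picture is of the moment at which its call begins: read the wrist's pose just before it. There is no depth.
- bot.job_done(): hands the job in; it is judged then, once.
Trained networks look in a picture, given as the dict that the camera call returned (one of the last four; its "shot" number tells which), for a name from the list of things; names that differ only in an ending like _2 or _b are one class to them, and where a whole thing is asked for, a point or a joint stands for the part that bears it (a point fixed in the world has none). Each returns a list of dicts, best first, with "conf" (0 to 1); they miss things now and then, are a little off and sometimes report something else, mostly with a low value. They report only what shows in the picture. A call takes as long as a camera call. They do not tell look-alikes from the thing itself.
- bot.trace(query, picture): "region" (420x560 bool, what is visible of it).
- bot.spot_point(query, picture): "xyz" ([x, y, z] in m, in world coordinates, good to about 4 mm: a listed point, or the origin of a listed thing).
The state is a dict: "clock": time; "qpos": joint angles; "qd": joint speeds; "joint_efforts": joint torques, N m; "position": TCP position; "tool_rot": TCP orientation; "force": force on the tool from outside, world axes, zero at the start; "moment": the same for the moment, N m; "grip_width": finger opening in m; "finger_force": force on a finger pad.
Only numpy, scipy, OpenCV 4.12 (cv2) and the standard library are available. Lean on these libraries where they do the work, as an engineer would, in place of code of your own. Each camera call takes 0.05 s, during which the arm holds its last target. There are 200 camera calls.

## Working session

There is one attempt and no reset: what is moved stays moved. The work goes in short steps, Python scripts to look and compute and a shell command to move; the robot and the scene stay as the last step left them, time stands still between calls to the robot, and variables do not carry over. Pictures are saved under pics/ and viewed, at most 17 in all, crops included, and the job is handed in when it is done.

```bash
mkdir -p pics
cat > h.py <<'E'
from workcell import bot
import numpy as np, cv2
from scipy.spatial.transform import Rotation as Ro
def save(p,n): cv2.imwrite(f'pics/{n}.png',p['img'][:,:,::-1])
def look(names,cams=('scene','side')):
    for c in cams:
        s=bot.observe(); p=bot.grab_frame(c)
        for n in names:
            r=bot.spot_point(n,p)
            print(c,n,[(np.round(np.array(d['xyz'])*1000).astype(int).tolist(),round(d['conf'],2)) for d in r[:5]])
        save(p,c+str(p['shot']))
def st():
    s=bot.observe(); print({k:np.round(s[k],3).tolist() for k in ('clock','position','tool_rot','force','grip_width','finger_force','qpos')}); return s
E
cat > a.py <<'E'
from h import *
st(); print(bot.tip_reach)
look(['stand','hole_blue','hole_grey','rod_grip','rod_tip','loupeA_grip','loupeB_grip','loupeC_grip','loupeD_grip','loupeA','loupeB','loupeC','loupeD','watch','jar','parts_tray','tweezers','pliers'])
E
python3 a.py; ls pics
```

```text
{'clock': 0.0, 'position': [0.625, -0.0, 0.303], 'tool_rot': [-3.141, 0.0, 1.571], 'force': [0.123, 0.532, 0.355], 'grip_width': 0.085, 'finger_force': 0.0, 'qpos': [-0.07, 0.522, -0.036, 1.6, 0.021, 1.021, -0.113]}
0.0726
scene stand [([603, -151, 0], 0.82)]
scene hole_blue [([585, -33, 124], 0.74), ([420, -352, 113], 0.6)]
scene hole_grey [([619, -259, 127], 0.76), ([427, 202, -2], 0.53)]
scene rod_grip [([534, 332, 19], 0.73), ([584, -34, 122], 0.49), ([418, -121, 114], 0.2)]
scene rod_tip [([524, 48, 20], 0.88)]
scene loupeA_grip [([422, -351, 116], 0.61)]
scene loupeB_grip [([417, 20, 117], 0.84), ([418, -358, -2], 0.18), ([418, -121, 113], 0.18)]
scene loupeC_grip [([837, -188, 112], 0.75), ([416, -123, 114], 0.62)]
scene loupeD_grip []
scene loupeA [([539, 333, 16], 0.7), ([420, -360, -2], 0.48), ([571, -460, 1], 0.31), ([617, -259, 128], 0.19)]
scene loupeB [([419, 16, 1], 0.54)]
scene loupeC [([840, -188, -2], 0.96), ([414, -129, 1], 0.7), ([573, -454, 2], 0.64), ([414, -121, 112], 0.25)]
scene loupeD []
scene watch [([430, 198, 3], 0.69), ([571, -458, 4], 0.27)]
scene jar [
[... 368 characters left out ...]
grip [([540, 335, 15], 0.72)]
side rod_tip [([522, 51, 15], 0.71), ([776, -19, -1], 0.29)]
side loupeA_grip [([413, -352, 108], 0.88)]
side loupeB_grip [([416, 17, 112], 0.72), ([414, -248, 111], 0.27)]
side loupeC_grip [([417, -124, 110], 0.83), ([835, -182, 110], 0.7), ([739, 198, 3], 0.59), ([412, -245, 112], 0.48)]
side loupeD_grip []
side loupeA []
side loupeB []
side loupeC [([834, -183, -3], 0.68)]
side loupeD [([415, -245, 4], 0.6)]
side watch [([427, 201, -4], 0.71), ([772, -18, -2], 0.42)]
side jar [([740, 200, 2], 0.59)]
side parts_tray [([773, -20, -2], 0.9), ([416, -122, 113], 0.32)]
side tweezers [([570, -456, -2], 0.59)]
side pliers [([437, 486, 3], 0.68)]
scene1.png
side2.png
```

View pics/scene1.png

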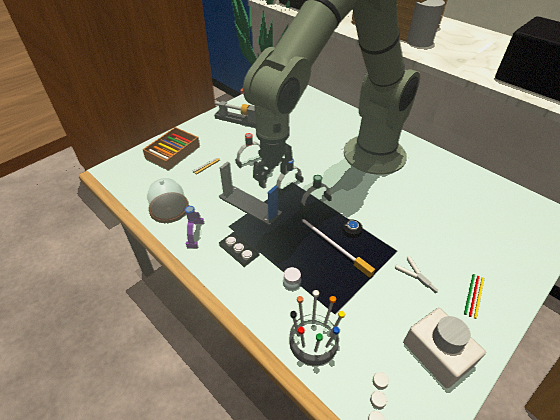

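View pics/side2.png

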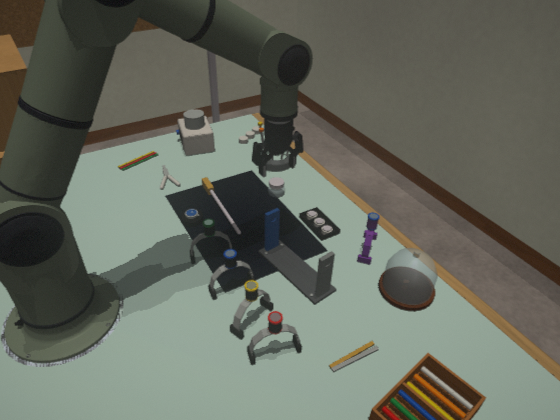

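The views show loupes green, blue, yellow and red at (208,225), (230,254), (251,287) and (275,317) in the side picture. The purple look-alike is at (372,220) and is to be left alone. In the scene picture the rod grip is at (365,267) and the stand at (250,200). I'll go over the rod grip first.

```bash
python3 -m jog '[[[37,-10,0,0,0,0,1],[37,-10,0,0,0,0,1],[37,-10,0,0,0,0,1],[37,-10,0,0,0,0,1],[37,-10,0,0,0,0,1]]]' | tail -1
python3 -m jog '[[[37,-10,20,0,0,0,1],[37,-10,30,0,0,0,1],[37,-10,30,0,0,0,1],[37,-8,20,0,0,0.049,1],[0,0,0,0,0,0,1]]]'
cat > b.py <<'E'
from h import *
st(); look(['rod_grip','rod_tip'],('wrist','scene','side'))
E
python3 b.py
```

```text
finger_force: 0.0
clock: 2.9
position: [0.5336, 0.3381, 0.2008]
tool_rot: [-3.137, -0.0, 1.527]
force: [-0.1, -1.0, 1.0]
grip_width: 0.0854
finger_force: 0.0
{'clock': 2.9, 'position': [0.534, 0.338, 0.201], 'tool_rot': [-3.137, -0.0, 1.527], 'force': [-0.132, -1.021, 1.0], 'grip_width': 0.085, 'finger_force': 0.0, 'qpos': [-0.61, 0.651, -0.071, 1.663, 0.054, 0.833, -0.747]}
wrist rod_grip [([536, 329, 14], 0.76)]
wrist rod_tip []
scene rod_grip [([536, 334, 18], 0.81), ([416, 18, 114], 0.38)]
scene rod_tip [([524, 49, 15], 0.76)]
side rod_grip [([537, 334, 14], 0.62)]
side rod_tip [([529, 49, 15], 0.58)]
```

```bash
cat >> h.py <<'E'
def ray(p,uv,z,s=None):
    uv=np.atleast_2d(np.asarray(uv,float)); K=p['intrinsics']
    d=np.c_[(uv-[K[0][2],K[1][2]])/[K[0][0],K[1][1]],np.ones(len(uv))]
    if 'R' in p: R=np.array(p['R']).T; c=-R@np.array(p['t'])
    else:
        T=np.array(p['tool_from_camera']); Rt=Ro.from_euler('xyz',s['tool_rot']).as_matrix()
        R=Rt@T[:3,:3]; c=Rt@T[:3,3]+s['position']
    w=d@R.T; return c+w*((z-c[2])/w[:,2])[:,None]
E
cat > c.py <<'E'
from h import *
s=bot.observe(); p=bot.grab_frame('wrist'); r=bot.trace('rod_grip',p); save(p,'w1')
for d in r[:2]:
    m=d['region']; v,u=np.nonzero(m); W=ray(p,np.c_[u,v],.016,s)[:,:2]*1000
    print(d['conf'],len(u),cv2.fitLine(W.astype(np.float32),cv2.DIST_HUBER,0,.01,.01).ravel(),W.min(0),W.max(0))
E
python3 c.py
```

```text
0.66 4531 [4.1170955e-02 9.9915212e-01 5.3399701e+02 2.8230411e+02] [523.55183813 160.75539711] [549.19494587 370.09627419]
```

View pics/w1.png

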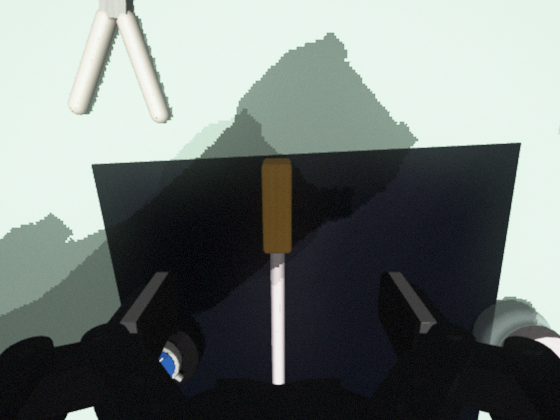

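The wrist picture shows the brass grip at (277,158)-(277,252), aligned with the tool and central between the fingers. I'll descend and grasp it.

```bash
python3 -m jog '[[[-5,2,30,0,0,0,1],[0,0,35,0,0,0,1],[0,0,30,0,0,0,1],[0,0,20,0,0,0,1],[0,0,9,0,0,0,1]]]' | grep -E 'pos|force'
python3 -m jog '[[[0,0,0,0,0,0,0],[0,0,0,0,0,0,0],[0,0,0,0,0,0,0],[0,0,0,0,0,0,0],[0,0,0,0,0,0,0]]]' 90
python3 -m jog '[[[0,0,-10,0,0,0,0],[0,0,-30,0,0,0,0],[0,0,-35,0,0,0,0],[0,0,-35,0,0,0,0],[0,0,0,0,0,0,0]]]'
```

```text
position: [0.5382, 0.3273, 0.0781]
force: [0.0, 0.6, -0.4]
finger_force: 0.0
clock: 4.45
position: [0.5391, 0.3282, 0.0811]
tool_rot: [3.141, -0.001, 1.522]
force: [-1.9, -0.9, 11.7]
grip_width: 0.0203
finger_force: 89.1
clock: 4.95
position: [0.5403, 0.3288, 0.1951]
tool_rot: [3.136, -0.004, 1.521]
force: [0.7, 0.5, -4.2]
grip_width: 0.0205
finger_force: 88.8
```

```bash
python3 -m jog '[[[0,0,0,0,0,-0.1,0],[0,0,0,0,0,-0.11,0],[-25,-8,0,0,0,0,0],[-20,-8,0,0,0,0,0],[0,0,0,0,0,0,0]]]' | grep -E 'pos|force'
cat > b.py <<'E'
from h import *
st(); look(['rod_grip','rod_tip','hole_blue','hole_grey'],('scene','side','scene','side'))
E
python3 b.py
```

```text
position: [0.53, 0.2776, 0.1897]
force: [0.7, 0.1, -3.9]
finger_force: 88.8
{'clock': 5.45, 'position': [0.53, 0.278, 0.19], 'tool_rot': [-3.14, 0.002, 1.729], 'force': [0.66, 0.114, -3.919], 'grip_width': 0.02, 'finger_force': 88.792, 'qpos': [-0.496, 0.621, -0.125, 1.762, 0.106, 0.767, -0.516]}
scene rod_grip [([528, 285, 125], 0.91), ([739, 196, -7], 0.7), ([415, -247, 117], 0.49), ([584, -38, 127], 0.42)]
scene rod_tip []
scene hole_blue [([585, -38, 122], 0.92)]
scene hole_grey [([618, -258, 128], 0.74)]
side rod_grip [([528, 286, 126], 0.79)]
side rod_tip [([576, 3, 126], 0.61)]
side hole_blue [([580, -40, 125], 0.62)]
side hole_grey [([620, -260, 124], 0.68)]
scene rod_grip [([530, 287, 125], 0.94)]
scene rod_tip [([574, 5, 128], 0.74), ([740, 198, -3], 0.32)]
scene hole_blue [([584, -34, 123], 0.76)]
scene hole_grey [([618, -258, 130], 0.59)]
side rod_grip [([530, 284, 125], 0.88)]
side rod_tip [([577, 3, 125], 0.64)]
side hole_blue [([584, -37, 128], 0.59)]
side hole_grey [([619, -257, 123], 0.92)]
```

```bash
cat > d.py <<'E'
from h import *
# rod & stand geometry by mask: save crops around the tip/hole
for c in ('scene','side'):
    p=bot.grab_frame(c); s=bot.observe()
    K=np.array(p['intrinsics'])
    X=np.array(p['R'])@np.array([.580,-.01,.125])+p['t']; uv=K@X; uv=(uv[:2]/uv[2]).astype(int)
    print(c,uv)
    im=p['img'][max(0,uv[1]-50):uv[1]+50,max(0,uv[0]-65):uv[0]+65,::-1]
    cv2.imwrite(f'pics/crop_{c}.png',cv2.resize(im,None,fx=6,fy=6,interpolation=cv2.INTER_CUBIC))
a,b=[cv2.imread(f'pics/crop_{c}.png') for c in('scene','side')]
cv2.imwrite('pics/both.png',cv2.resize(np.hstack([a[:,:a.shape[1]],b]),(800,310)))
E
python3 d.py
```

```text
scene [280 197]
side [264 210]
```

View pics/both.png

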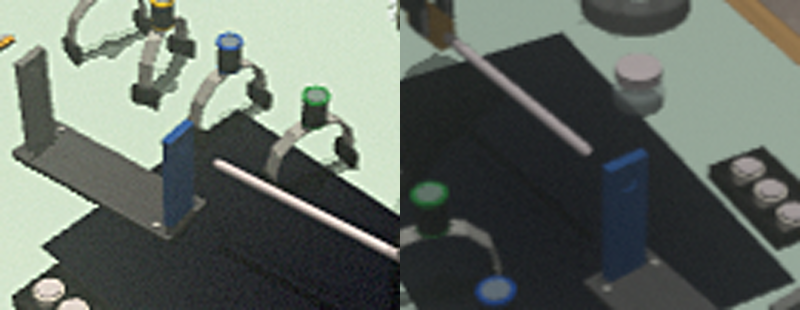

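The crops show the rod tip just short of the blue bracket (left crop (218,162), right crop (590,150)), in line with the hole. The numbers agree within 1 mm, so I'll insert carefully.

```bash
python3 -m jog '[[[-15,0,0,0,0,0,0],[-15,0,0,0,0,0,0],[-5,0,0,0,0,0,0],[-4,0,0,0,0,0,0],[-4,0,0,0,0,0,0]]]' | grep -E 'pos|rot|force'
python3 -m jog '[[[-4,0,0,0,0,0,0],[-4,0,0,0,0,0,0],[-4,0,0,0,0,0,0]]]' | grep -E 'pos|rot|force'
python3 b.py
```

```text
position: [0.5371, 0.2383, 0.19]
tool_rot: [3.141, -0.0, 1.732]
force: [-0.0, -0.3, -3.1]
finger_force: 88.8
position: [0.5391, 0.2266, 0.1899]
tool_rot: [3.141, -0.0, 1.732]
force: [1.7, 0.8, -3.7]
finger_force: 88.7
{'clock': 7.35, 'position': [0.539, 0.227, 0.19], 'tool_rot': [3.141, -0.0, 1.732], 'force': [1.7, 0.787, -3.72], 'grip_width': 0.02, 'finger_force': 88.732, 'qpos': [-0.409, 0.602, -0.129, 1.8, 0.107, 0.746, -0.432]}
scene rod_grip [([536, 234, 125], 0.73)]
scene rod_tip [([583, -50, 127], 0.57), ([539, 231, 128], 0.21)]
scene hole_blue [([584, -32, 123], 0.88), ([603, -156, -2], 0.31)]
scene hole_grey [([619, -256, 127], 0.88)]
side rod_grip [([542, 233, 123], 0.53)]
side rod_tip [([582, -51, 123], 0.67)]
side hole_blue [([578, -37, 124], 0.68), ([619, -258, 127], 0.56)]
side hole_grey [([618, -261, 124], 0.84)]
scene rod_grip [([536, 231, 127], 0.72)]
scene rod_tip [([582, -51, 127], 0.87), ([739, 195, -4], 0.62)]
scene hole_blue [([536, 232, 124], 0.71), ([584, -34, 125], 0.56)]
scene hole_grey [([620, -258, 126], 0.87), ([421, -351, 116], 0.32)]
side rod_grip [([536, 234, 125], 0.79), ([740, 202, 1], 0.36), ([411, -244, 1], 0.23)]
side rod_tip [([585, -49, 124], 0.71)]
side hole_blue [([580, -41, 126], 0.65)]
side hole_grey [([617, -260, 123], 0.75), ([774, -19, -2], 0.35)]
```

```bash
for i in 1; do python3 -m jog '[[[-10,0,0,0,0,0,0],[-10,0,0,0,0,0,0],[-10,0,0,0,0,0,0]]]' | grep -E 'pos|rot|force'; done
python3 -m jog '[[[-15,0,0,0,0,0,0],[-15,0,0,0,0,0,0],[-15,0,0,0,0,0,0],[-15,0,0,0,0,0,0],[-15,0,0,0,0,0,0]]]' | grep -E 'pos|rot|force'
python3 -m jog '[[[-15,0,0,0,0,0,0],[-15,0,0,0,0,0,0],[-15,0,0,0,0,0,0],[-15,0,0,0,0,0,0],[0,0,0,0,0,0,0]]]' | grep -E 'pos|rot|force'
python3 b.py
python3 - <<'E'
from h import *
p=bot.grab_frame('side'); cv2.imwrite('pics/s3.png',cv2.resize(p['img'][150:320,180:400,::-1],None,fx=3.5,fy=3.5))
E
```

```text
position: [0.544, 0.1957, 0.1899]
tool_rot: [3.142, 0.0, 1.731]
force: [1.2, 0.4, -3.0]
finger_force: 88.7
position: [0.556, 0.1215, 0.1899]
tool_rot: [3.142, 0.0, 1.731]
force: [0.9, 1.4, -4.4]
finger_force: 88.7
position: [0.5659, 0.061, 0.1899]
tool_rot: [3.141, 0.001, 1.729]
force: [1.2, -0.5, -3.0]
finger_force: 88.8
{'clock': 9.65, 'position': [0.566, 0.061, 0.19], 'tool_rot': [3.141, 0.001, 1.729], 'force': [1.156, -0.516, -2.992], 'grip_width': 0.02, 'finger_force': 88.775, 'qpos': [-0.119, 0.582, -0.13, 1.842, 0.109, 0.725, -0.151]}
scene rod_grip [([563, 66, 126], 0.54), ([417, 17, -3], 0.54), ([616, -258, 128], 0.52)]
scene rod_tip [([607, -217, 127], 0.51)]
scene hole_blue [([584, -35, 125], 0.79), ([418, 15, 114], 0.26)]
scene hole_grey [([617, -259, 129], 0.96)]
side rod_grip [([566, 68, 122], 0.7)]
side rod_tip [([608, -209, 122], 0.84)]
side hole_blue [([583, -35, 124], 0.84)]
side hole_grey [([620, -257, 126], 0.8)]
scene rod_grip [([564, 68, 124], 0.76)]
scene rod_tip [([606, -212, 126], 0.63)]
scene hole_blue [([584, -34, 122], 0.82)]
scene hole_grey [([616, -260, 128], 0.76)]
side rod_grip [([567, 70, 125], 0.68)]
side rod_tip [([610, -215, 125], 0.66)]
side hole_blue [([580, -40, 124], 0.97)]
side hole_grey [([571, -454, 0], 0.43)]
```

View pics/s3.png

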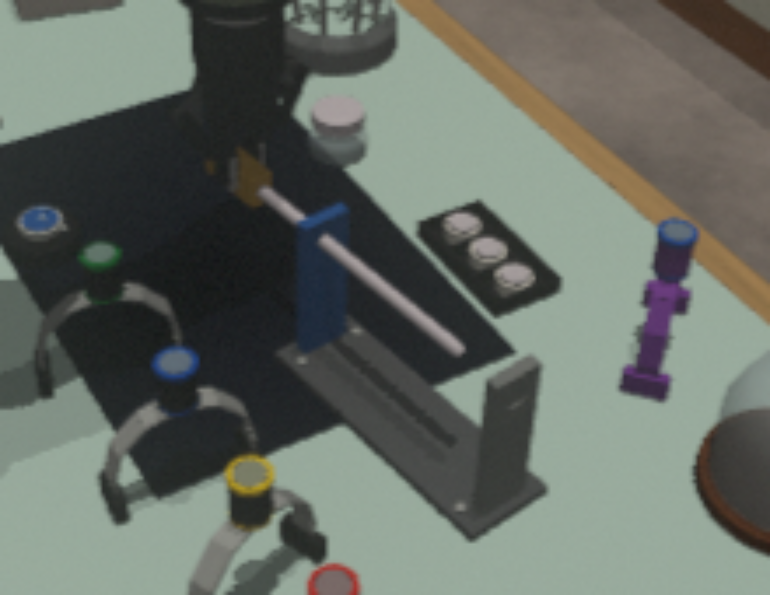

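The picture shows the rod through the blue bracket at (320,240) with its tip at (460,350), short of the grey bracket. The estimates put the tip about 3 mm to the -x side, so I'll nudge it and advance under force checks.

```bash
python3 -m jog '[[[-10,1,0,0,0,-0.008,0],[-10,0,0,0,0,0,0],[-10,0,0,0,0,0,0],[0,0,0,0,0,0,0]]]' | grep -E 'pos|rot|force'
python3 b.py | grep -v blue
python3 - <<'E'
from h import *
p=bot.grab_frame('side'); cv2.imwrite('pics/s4.png',cv2.resize(p['img'][190:310,250:350,::-1],None,fx=5,fy=5))
E
```

```text
position: [0.5716, 0.032, 0.1898]
tool_rot: [-3.141, 0.001, 1.737]
force: [-0.0, -0.2, -4.2]
finger_force: 88.8
{'clock': 11.1, 'position': [0.572, 0.032, 0.19], 'tool_rot': [-3.141, 0.001, 1.737], 'force': [-0.01, -0.173, -4.197], 'grip_width': 0.021, 'finger_force': 88.791, 'qpos': [-0.065, 0.586, -0.132, 1.833, 0.111, 0.73, -0.092]}
scene rod_grip [([572, 40, 126], 0.77)]
scene rod_tip [([614, -245, 127], 0.6)]
scene hole_grey [([618, -259, 125], 0.62)]
side rod_grip [([568, 42, 124], 0.67), ([417, -124, 111], 0.54), ([570, -456, -3], 0.43)]
side rod_tip [([618, -242, 125], 0.56)]
side hole_grey [([620, -258, 121], 0.96)]
scene rod_grip [([572, 42, 126], 0.86)]
scene rod_tip [([614, -241, 128], 0.74)]
scene hole_grey [([431, 489, 1], 0.65), ([618, -258, 130], 0.63)]
side rod_grip [([572, 40, 123], 0.7)]
side rod_tip [([617, -242, 122], 0.61)]
side hole_grey [([620, -259, 122], 0.67)]
```

View pics/s4.png

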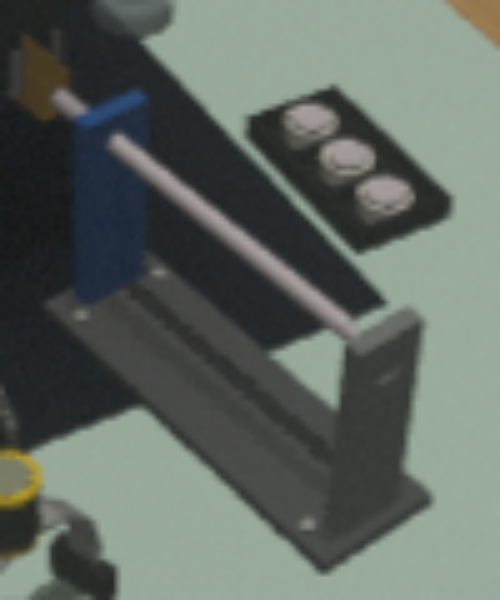

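```bash
python3 -m jog '[[[-6,0,0,0,0,0,0],[-5,0,0,0,0,0,0],[-5,0,0,0,0,0,0],[-5,0,0,0,0,0,0]]]' | grep -E 'pos|rot|force'
python3 -m jog '[[[-4,0,0,0,0,0,0],[0,0,0,0,0,0,0]]]' | grep -E 'pos|rot|force'
```

```text
position: [0.575, 0.0129, 0.1899]
tool_rot: [-3.142, 0.0, 1.739]
force: [-0.4, 3.0, -2.9]
finger_force: 88.8
position: [0.5756, 0.0088, 0.1898]
tool_rot: [-3.141, 0.0, 1.739]
force: [0.0, 0.1, -3.8]
finger_force: 88.8
```

```bash
python3 -m jog '[[[-5,0,0,0,0,0,0],[-5,0,0,0,0,0,0],[-4,0,0,0,0,0,0],[-2,0,0,0,0,0,0]]]' | grep -E 'pos|rot|force'
python3 -m jog '[[[-2,0,0,0,0,0,0],[-1,0,0,0,0,0,0],[-1,0,0,0,0,0,0]]]' | grep -E 'pos|rot|force'
python3 -m jog '[[[-1,0,0,0,0,0,0],[-1,0,0,0,0,0,0],[-1,0,0,0,0,0,0]]]' | grep -E 'pos|rot|force'
```

```text
position: [0.5783, -0.0067, 0.1899]
tool_rot: [-3.142, 0.0, 1.739]
force: [-0.6, -0.2, -4.3]
finger_force: 88.9
position: [0.5787, -0.0084, 0.1898]
tool_rot: [-3.141, -0.002, 1.741]
force: [-5.4, 13.4, -1.4]
finger_force: 89.3
position: [0.5788, -0.0087, 0.1898]
tool_rot: [-3.141, -0.005, 1.743]
force: [-10.5, 28.5, 2.5]
finger_force: 89.8
```

```bash
python3 -m jog '[[[2,0,1,0,0,0,0],[0,0,0,0,0,0,0.4],[0,0,0,0,0,0,0.6],[0,0,0,0,0,0,0.6],[0,0,0,0,0,0,0.6]]]' | grep -E 'pos|rot|force|width'
python3 -m jog '[[[0,0,-20,0,0,0,0.6],[0,0,-30,0,0,0,1],[0,0,-30,0,0,0,1],[0,0,-30,0,0,0,1],[0,0,-10,0,0,0,1]]]' | grep -E 'pos|rot|force|width'
cat > e.py <<'E'
from h import *
st(); look(['rod_grip','rod_tip','hole_blue','hole_grey','loupeA_grip','loupeB_grip','loupeC_grip','loupeD_grip'],('scene','side','scene','side'))
p=bot.grab_frame('side'); cv2.imwrite('pics/s5.png',cv2.resize(p['img'][180:360,180:340,::-1],None,fx=3.3,fy=3.3))
E
python3 e.py
```

```text
position: [0.5793, -0.0113, 0.189]
tool_rot: [3.141, 0.0, 1.74]
force: [-0.7, 0.5, -0.7]
grip_width: 0.0513
finger_force: 0.0
position: [0.5799, -0.0112, 0.3119]
tool_rot: [3.138, 0.001, 1.739]
force: [0.4, 0.4, -0.4]
grip_width: 0.0853
finger_force: 0.0
{'clock': 14.75, 'position': [0.58, -0.011, 0.312], 'tool_rot': [3.138, 0.001, 1.739], 'force': [0.355, 0.44, -0.353], 'grip_width': 0.085, 'finger_force': 0.0, 'qpos': [0.023, 0.442, -0.147, 1.711, 0.075, 0.99, 0.018]}
scene rod_grip [([580, -1, 122], 0.68)]
scene rod_tip [([618, -286, 130], 0.77), ([416, -243, 113], 0.28)]
scene hole_blue [([584, -34, 123], 0.93)]
scene hole_grey [([617, -258, 127], 0.71)]
scene loupeA_grip [([422, -353, 112], 0.64)]
scene loupeB_grip [([417, 19, 114], 0.8)]
scene loupeC_grip [([837, -186, 113], 0.76), ([416, -125, 111], 0.5), ([413, -249, 115], 0.31)]
scene loupeD_grip [([415, -249, 118], 0.74)]
side rod_grip [([580, -4, 121], 0.74)]
side rod_tip [([625, -285, 125], 0.75), ([424, 202, -4], 0.26)]
side hole_blue [([582, -41, 124], 0.79), ([775, -20, -1], 0.53), ([437, 491, 2], 0.28)]
side hole_grey
[... 283 characters left out ...]
rod_grip [([576, -6, 120], 0.67)]
scene rod_tip []
scene hole_blue []
scene hole_grey [([615, -258, 129], 0.92), ([773, -20, 3], 0.45), ([427, 204, -1], 0.32)]
scene loupeA_grip []
scene loupeB_grip [([416, 19, 115], 0.73)]
scene loupeC_grip [([840, -184, 110], 0.69), ([415, -121, 110], 0.66)]
scene loupeD_grip [([411, -247, 115], 0.63)]
side rod_grip [([580, -2, 120], 0.63)]
side rod_tip [([623, -287, 130], 0.72)]
side hole_blue [([583, -37, 126], 0.94)]
side hole_grey [([618, -258, 124], 0.9)]
side loupeA_grip [([414, -352, 109], 0.83)]
side loupeB_grip [([416, 15, 113], 0.61)]
side loupeC_grip [([417, -123, 113], 0.97), ([837, -183, 108], 0.96)]
side loupeD_grip [([416, -245, 112], 0.86)]
```

View pics/s5.png

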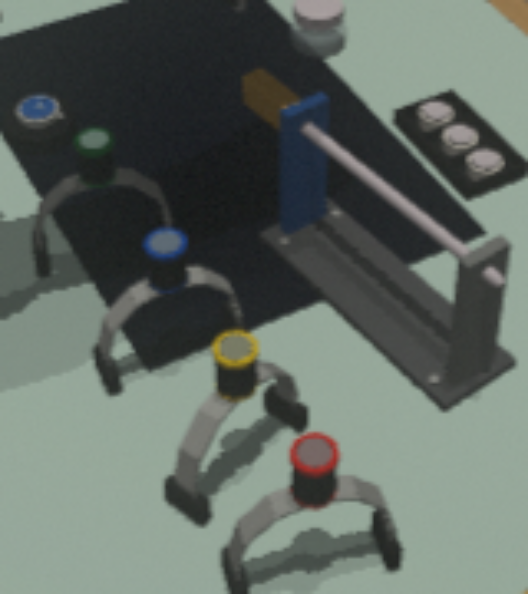

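The rod is home: it shows through the grey bracket at (495,275) with the grip against blue at (270,100). Next I need the loupes' yaws, from the pads seen here and checked by wrist camera.

Run:
```python
from h import *
p=bot.grab_frame('side')
for n,a,b in [('A',(237,575),(388,548)),('D',(187,502),(287,408)),('C',(110,370),(237,308)),('B',(42,255),(165,205))]:
    W=ray(p,np.array([a,b])/3.3+180,.012)[:,:2]*1000; d=W[1]-W[0]
    print(n,W.round(),W.mean(0).round(),np.linalg.norm(d).round(),np.degrees(np.arctan2(d[1],d[0])).round(1))
```

```text
A [[ 364. -342.]
 [ 470. -376.]] [ 417. -359.] 111.0 -17.5
D [[ 360. -270.]
 [ 468. -229.]] [ 414. -249.] 115.0 20.9
C [[ 361. -125.]
 [ 482. -115.]] [ 421. -120.] 122.0 5.1
B [[361.  25.]
 [483.  31.]] [422.  28.] 123.0 3.1
```

```bash
python3 -m jog '[[[11,-31,0,0,0,0,1],[11,-31,5,0,0,0,1],[11,-31,20,0,0,0,1],[11,-32,20,0,0,0,1],[11,-32,20,0,0,0,1]]]' | grep -E 'pos|rot|force'
cat > w.py <<'E'
from h import *
import sys
n='loupe'+sys.argv[1]
for k in range(2):
    s=bot.observe(); p=bot.grab_frame('wrist')
    print([(np.round(np.array(d['xyz'])*1000).astype(int).tolist(),round(d['conf'],2)) for q in (n+'_grip',n) for d in bot.spot_point(q,p)[:3]])
    r=bot.trace(n,p)
    for d in r[:2]:
        m=d['region'].astype(np.uint8); v,u=np.nonzero(m); W=ray(p,np.c_[u,v],.012,s)[:,:2]*1000
        # pads: dark pixels in the region
        print(d['conf'],len(u),cv2.minAreaRect(np.c_[u,v].astype(np.float32)))
st(); save(p,sys.argv[2])
E
python3 w.py B wB
```

```text
position: [0.4138, 0.0169, 0.2435]
tool_rot: [3.141, 0.0, 1.74]
force: [0.4, 0.1, -1.4]
finger_force: 0.0
[([418, 16, 115], 0.64), ([415, 16, -2], 0.88)]
0.85 6803 ((268.9536437988281, 216.10166931152344), (146.5926055908203, 97.20698547363281), 24.519643783569336)
[([416, 16, 113], 0.88), ([416, 16, 1], 0.87)]
0.71 6657 ((267.6158447265625, 215.72744750976562), (145.6044158935547, 96.3719253540039), 24.641660690307617)
{'clock': 17.55, 'position': [0.416, 0.017, 0.244], 'tool_rot': [3.14, -0.0, 1.739], 'force': [-0.199, -0.542, 0.031], 'grip_width': 0.085, 'finger_force': 0.0, 'qpos': [-0.031, 0.29, -0.181, 2.175, 0.082, 0.681, -0.1]}
```

View pics/wB.png

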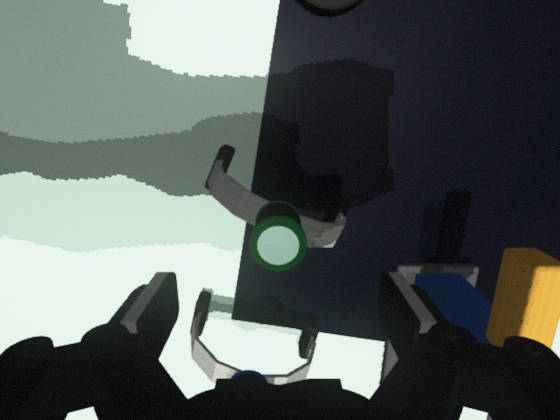

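Run:
```python
from h import *
s=bot.observe(); p=bot.grab_frame('wrist')
for z,a,b in [(.012,(222,165),(335,208)),(.03,(215,180),(335,232)),(.012,(203,310),(308,345))]:
    W=ray(p,[a,b],z,s)[:,:2]*1000; d=W[1]-W[0]
    print(W.round(),W.mean(0).round(),np.linalg.norm(d).round(),np.degrees(np.arctan2(d[1],d[0])).round(1))
im=p['img'][130:270,180:370,::-1]; cv2.imwrite('pics/cB.png',cv2.resize(np.clip(im.astype(float)*2.5,0,255).astype(np.uint8),None,fx=3.5,fy=3.5))
```

```text
[[364.  33.]
 [470.  11.]] [417.  22.] 109.0 -11.7
[[362.  23.]
 [471.  -6.]] [416.   8.] 113.0 -14.8
[[ 362. -117.]
 [ 475. -140.]] [ 419. -128.] 115.0 -11.9
```

View pics/cB.png

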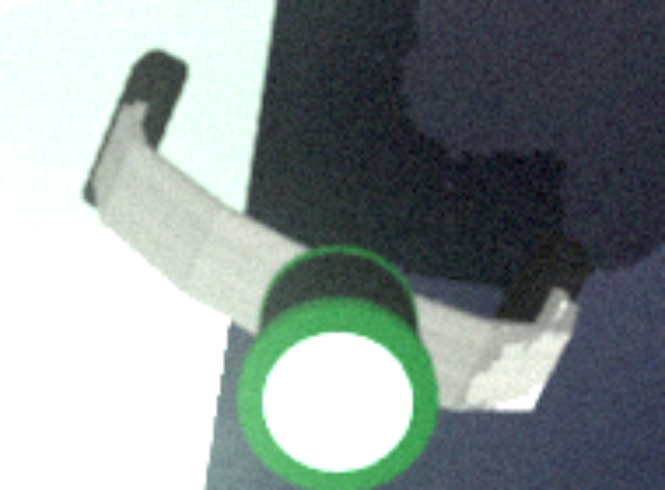

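The crop shows the green loupe's pads at (160,60) and (565,245), so its x axis runs about 24° clockwise of the tool's, i.e. yaw ≈ -14.5°. I'll turn onto it, descend and grasp.

```bash
python3 -m jog '[[[0,0,5,0,0,0.14,1],[0,0,5,0,0,0.14,1],[0,0,0,0,0,0.14,1],[0,0,0,0,0,0,1]]]' | grep -E 'pos|rot|force'
cat > w.py <<'E'
from h import *
import sys
n='loupe'+sys.argv[1]
for k in range(2):
    s=bot.observe(); p=bot.grab_frame('wrist')
    T=Ro.from_euler('xyz',s['tool_rot']).as_matrix()
    for d in bot.spot_point(n+'_grip',p)[:2]:
        print((np.array(d['xyz'])*1000).round(), d['conf'].__round__(2),'tool shift',((T.T@(np.array(d['xyz'])-s['position']))*1000).round(1))
    for d in bot.trace(n,p)[:2]:
        v,u=np.nonzero(d['region']); 
        l=u<np.percentile(u,6); r=u>np.percentile(u,94)
        # topmost pad ends left/right
        uL=[u[l].mean(),v[l].min()]; uR=[u[r].mean(),v[r].min()]
        W=ray(p,[uL,uR],.02,s)[:,:2]; e=W[1]-W[0]
        print('px',np.round(uL),np.round(uR),'yaw',np.degrees(np.arctan2(e[1],e[0])).round(1),'toolY yaw',np.degrees(np.arctan2(T[1,1],T[0,1])).round(1),np.linalg.norm(e).round(3))
st(); save(p,sys.argv[2])
E
python3 w.py B wB2
```

```text
position: [0.4154, 0.0168, 0.2339]
tool_rot: [3.141, 0.0, 1.317]
force: [0.0, 0.3, -0.8]
finger_force: 0.0
[421.  14. 116.] 0.91 tool shift [ -1.1   6.4 117.9]
px [208. 171.] [346. 172.] yaw -15.0 toolY yaw -14.5 0.115
[417.  15. 114.] 0.61 tool shift [ -1.2   1.9 119.8]
px [209. 172.] [347. 173.] yaw -14.6 toolY yaw -14.1 0.115
{'clock': 18.3, 'position': [0.415, 0.017, 0.234], 'tool_rot': [3.141, -0.0, 1.322], 'force': [-0.198, 0.114, -0.684], 'grip_width': 0.085, 'finger_force': 0.0, 'qpos': [-0.112, 0.305, -0.085, 2.19, 0.042, 0.648, -0.476]}
```

View pics/wB2.png

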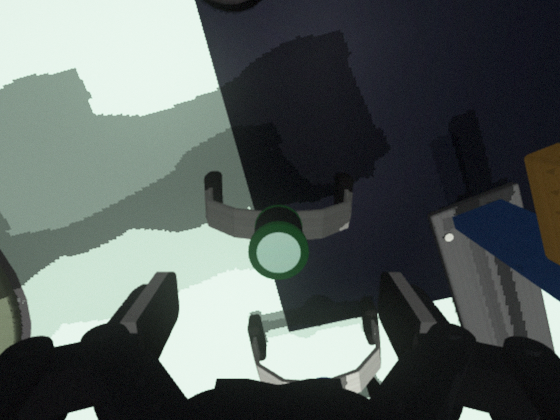

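Aligned: pads at (213,172) and (343,173) are level. I'll descend, grasp and lift.

```bash
python3 -m jog '[[[-1,2,20,0,0,0,1],[0,0,25,0,0,0,1],[0,0,15,0,0,0,1],[0,0,6,0,0,0,1],[0,0,0,0,0,0,1]]]' | grep -E 'pos|rot|force'
python3 -m jog '[[[0,0,0,0,0,0,0],[0,0,0,0,0,0,0],[0,0,0,0,0,0,0],[0,0,0,0,0,0,0],[0,0,0,0,0,0,0]]]' 60| grep -E 'pos|rot|force|width'
python3 -m jog '[[[0,0,-10,0,0,0,0],[0,0,-30,0,0,0,0],[0,5,-35,0,0,0,0],[0,10,-35,0,0,0,0],[0,15,-35,0,0,0,0]]]'| grep -E 'pos|rot|force|width'
python3 -m jog '[[[0,20,-32,0,0,0,0],[0,0,0,0,0,0,0]]]'| grep -E 'pos|rot|force|width'
```

```text
position: [0.4166, 0.0153, 0.1676]
tool_rot: [-3.141, 0.0, 1.32]
force: [0.2, 0.3, 0.6]
finger_force: 0.0
position: [0.4168, 0.0154, 0.1683]
tool_rot: [3.141, -0.0, 1.32]
force: [-3.8, 1.0, 11.0]
grip_width: 0.0303
finger_force: 58.2
position: [0.4454, 0.0078, 0.3153]
tool_rot: [3.141, -0.0, 1.32]
force: [1.1, 0.9, -1.2]
grip_width: 0.0302
finger_force: 59.5
position: [0.4677, 0.0025, 0.3492]
tool_rot: [3.135, -0.002, 1.319]
force: [0.6, 0.5, -2.0]
grip_width: 0.0301
finger_force: 59.5
```

```bash
python3 -m jog '[[[0,0,0,0,0,-0.14,0],[0,0,0,0,0,-0.14,0],[0,0,0,0,0,-0.13,0]]]' | grep -E 'pos|rot|force'
python3 -m jog '[[[-24,27,0,0,0,0,0],[-24,27,0,0,0,0,0],[-24,27,0,0,0,0,0],[-24,27,0,0,0,0,0],[0,0,0,0,0,0,0]]]'| grep -E 'pos|rot|force|width'
cat > k.py <<'E'
from h import *
import sys
s=st()
a=np.array([583.3,-37.3]); d=np.array([-.158,.987])
for c in ('scene','side','scene','side'):
    p=bot.grab_frame(c)
    for x in bot.spot_point('loupe'+sys.argv[1]+'_grip',p)[:2]:
        X=np.array(x['xyz'])*1000; e=X[:2]-a; print(c,X.round(),x['conf'].__round__(2),'s',(117+e@d).round(1),'lat',(e@[d[1],-d[0]]).round(1))
if len(sys.argv)>2: cv2.imwrite(f'pics/{sys.argv[2]}.png',cv2.resize(p['img'][150:330,200:360,::-1],None,fx=3.3,fy=3.3))
E
python3 k.py B sB
```

```text
position: [0.4646, 0.003, 0.3449]
tool_rot: [-3.141, -0.0, 1.736]
force: [0.5, 0.4, -0.1]
finger_force: 59.5
position: [0.5888, -0.0773, 0.344]
tool_rot: [-3.141, 0.001, 1.727]
force: [-1.2, -0.4, -0.6]
grip_width: 0.0303
finger_force: 59.7
{'clock': 20.8, 'position': [0.589, -0.077, 0.344], 'tool_rot': [-3.141, 0.001, 1.727], 'force': [-1.161, -0.399, -0.645], 'grip_width': 0.03, 'finger_force': 59.715, 'qpos': [0.086, 0.433, -0.079, 1.636, 0.039, 1.074, 0.153]}
scene [590. -77. 291.] 0.6 s 76.3 lat 0.8
side [588. -75. 292.] 0.92 s 79.0 lat -1.6
scene [589. -74. 291.] 0.89 s 80.1 lat 0.1
side [585. -76. 289.] 0.66 s 78.6 lat -4.0
```

View pics/sB.png

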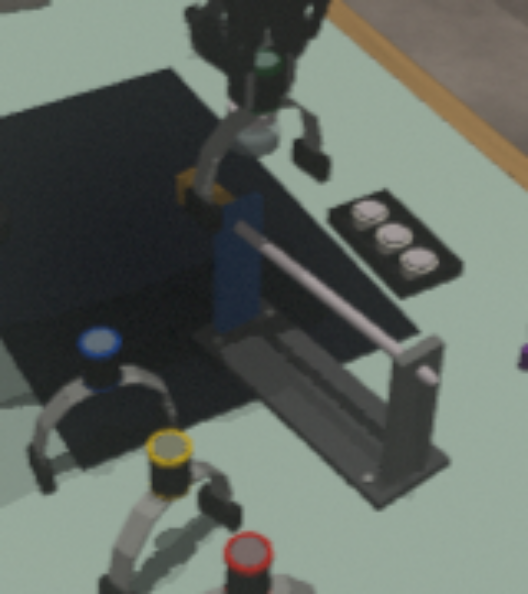

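The loupe is level, above the rod next to the blue bracket (barrel at (265,85)), with its legs on either side. I'll lower it.

```bash
python3 -m jog '[[[0,0,20,0,0,0,0],[0,0,30,0,0,0,0],[0,0,30,0,0,0,0],[0,0,30,0,0,0,0],[0,0,18,0,0,0,0]]]'| grep -E 'pos|rot|force|width'
python3 -m jog '[[[0,0,2,0,0,0,0],[0,0,2,0,0,0,0],[0,0,2,0,0,0,0],[0,0,0,0,0,0,0]]]'| grep -E 'pos|force'
python3 -m jog '[[[0,0,2,0,0,0,0],[0,0,0,0,0,0,0]]]'| grep -E 'pos|force'
python3 -m jog '[[[0,0,2,0,0,0,0],[0,0,0,0,0,0,0]]]'| grep -E 'pos|force'
```

```text
position: [0.5862, -0.0745, 0.215]
tool_rot: [-3.14, -0.0, 1.73]
force: [-0.2, 0.3, -1.4]
grip_width: 0.0304
finger_force: 59.8
position: [0.5874, -0.0748, 0.2117]
force: [0.0, -0.7, -1.0]
finger_force: 59.8
position: [0.5871, -0.0748, 0.2091]
force: [-0.3, -0.2, -1.6]
finger_force: 59.8
position: [0.5876, -0.0749, 0.2074]
force: [0.8, -2.5, 5.4]
finger_force: 60.0
```

```bash
python3 -m jog '[[[0,0,0,0,0,0,0.5],[0,0,0,0,0,0,0.8],[0,0,0,0,0,0,0.8],[0,0,0,0,0,0,0.8]]]'| grep -E 'pos|force|width'
python3 -m jog '[[[0,0,-20,0,0,0,0.8],[0,0,-30,0,0,0,0.8],[0,0,-40,0,0,0,1],[-4,-15,-20,0,0,0,1]]]'| grep -E 'pos|force|width'
python3 k.py B
python3 -m jog '[[[-4,-34,0,0,0,0,1],[-4,-34,0,0,0,0,1],[-4,-34,20,0,0,0,1],[-4,-34,25,0,0,0,1],[-2,-25,30,0,0,0,1]]]'| grep -E 'pos|force|width'
python3 w.py C wC
```

```text
position: [0.587, -0.0748, 0.2068]
force: [0.7, -0.6, 0.2]
grip_width: 0.0685
finger_force: 0.0
position: [0.5742, -0.0803, 0.3196]
force: [-0.1, -0.6, -0.2]
grip_width: 0.0857
finger_force: 0.0
{'clock': 23.3, 'position': [0.574, -0.08, 0.32], 'tool_rot': [3.138, 0.0, 1.731], 'force': [-0.088, -0.551, -0.183], 'grip_width': 0.086, 'finger_force': 0.0, 'qpos': [0.097, 0.432, -0.083, 1.705, 0.04, 1.003, 0.16]}
scene [589. -72. 156.] 0.62 s 81.5 lat 0.3
side [587. -76. 151.] 0.83 s 78.2 lat -2.1
scene [586. -72. 155.] 0.85 s 82.1 lat -2.8
side [586. -74. 155.] 0.65 s 80.6 lat -3.4
position: [0.4151, -0.1248, 0.2413]
force: [2.0, -0.2, -1.7]
grip_width: 0.0853
finger_force: 0.0
[ 416. -132.  109.] 0.6 tool shift [ -6.9   0.3 132.1]
px [210. 156.] [345. 183.] yaw -2.4 toolY yaw 9.1 0.117
[ 417. -131.  110.] 0.57 tool shift [ -6.8   1.3 130.7]w.py:13: RuntimeWarning: Mean of empty slice.
  uL=[u[l].mean(),v[l].min()]; uR=[u[r].mean(),v[r].min()]
  ret = ret.dtype.type(ret / rcount)
Traceback (most recent call last):
  File "w.py", line 13, in <module>
    uL=[u[l].mean(),v[l].min()]; uR=[u[r].mean(),v[r].min()]
                                                 ~~~~~~~~^^
ValueError: zero-size array to reduction operation minimum which has no identity
```

```bash
sed -i 's/l=u<np/l=u<=np/; s/r=u>np/r=u>=np/' w.py
python3 -m jog '[[[0,0,4,0,0,0.1,1],[-1,0,4,0,0,0.1,1],[0,0,0,0,0,0,1]]]'| grep -E 'pos|rot'
python3 w.py C wC2
```

```text
position: [0.4177, -0.1251, 0.234]
tool_rot: [3.141, 0.0, 1.529]
[ 415. -131.  113.] 0.93 tool shift [ -6.3  -2.7 121.2]
px [206. 168.] [344. 172.] yaw -4.2 toolY yaw -2.4 0.114
[ 413. -133.  111.] 0.66 tool shift [ -7.9  -3.8 123.1]
px [206. 168.] [344. 173.] yaw -4.3 toolY yaw -2.2 0.115
{'clock': 25.1, 'position': [0.417, -0.125, 0.234], 'tool_rot': [3.141, 0.0, 1.531], 'force': [0.224, 0.161, -0.618], 'grip_width': 0.085, 'finger_force': 0.0, 'qpos': [0.179, 0.332, -0.029, 2.146, 0.015, 0.663, 0.101]}
```

View pics/wC2.png

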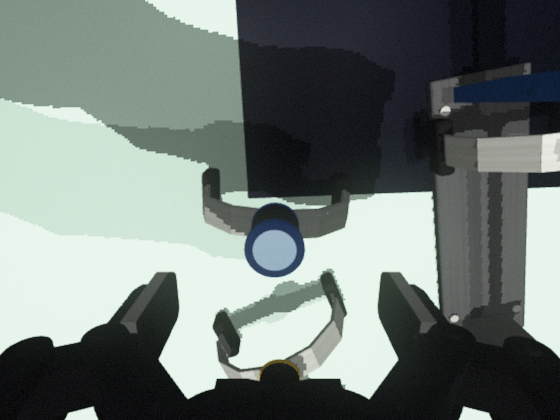

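```bash
cat > r.py <<'E'
from h import *
import sys
s=bot.observe(); p=bot.grab_frame('wrist'); T=Ro.from_euler('xyz',s['tool_rot']).as_matrix()
X=ray(p,[[float(sys.argv[1]),float(sys.argv[2])]],.132,s)[0]; print((X*1000).round(1),(T.T@(X-s['position'])*1000).round(1))
E
python3 r.py 275 246
```

```text
[ 415.8 -122.4  132. ] [  2.9  -1.4 102.1]
```

The blue loupe's barrel is at (275,246) and its pads are level. The rim pixel gives y ≈ -122 mm, in agreement with the fixed cameras. Grasping.

```bash
python3 -m jog '[[[2,-2,20,0,0,0.03,1],[0,0,25,0,0,0,1],[0,0,15,0,0,0,1],[0,0,4,0,0,0,1],[0,0,0,0,0,0,1]]]' | grep -E 'pos|rot|force'
python3 -m jog '[[[0,0,0,0,0,0,0],[0,0,0,0,0,0,0],[0,0,0,0,0,0,0],[0,0,0,0,0,0,0],[0,0,0,0,0,0,0]]]' 60| grep -E 'pos|rot|force|width'
python3 -m jog '[[[0,0,-10,0,0,0,0],[0,0,-30,0,0,0,0],[0,5,-35,0,0,0,0],[0,10,-35,0,0,0,0],[0,15,-35,0,0,0,0]]]'| grep -E 'pos|rot|force|width'
python3 -m jog '[[[0,20,-32,0,0,-0.115,0],[0,0,0,0,0,-0.115,0],[0,0,0,0,0,0,0]]]'| grep -E 'pos|rot|force|width'
```

```text
position: [0.4148, -0.1233, 0.1698]
tool_rot: [-3.141, -0.0, 1.5]
force: [-0.2, 0.6, -1.1]
finger_force: 0.0
position: [0.4154, -0.1234, 0.1704]
tool_rot: [3.14, 0.0, 1.5]
force: [2.0, -1.0, 6.3]
grip_width: 0.0301
finger_force: 58.6
position: [0.4443, -0.1254, 0.3173]
tool_rot: [3.141, -0.0, 1.499]
force: [0.9, -0.4, -0.7]
grip_width: 0.0304
finger_force: 59.3
position: [0.4647, -0.1268, 0.348]
tool_rot: [3.14, 0.0, 1.732]
force: [-1.0, -0.4, -2.0]
grip_width: 0.0303
finger_force: 59.4
```

```bash
python3 -m jog '[[[-5,32,0,0,0,0,0],[-5,33,0,0,0,0,0],[-5,33,0,0,0,0,0],[-6,33,0,0,0,0,0],[0,0,0,0,0,0,0]]]'| grep -E 'pos|rot|force|width'
python3 k.py C
python3 - <<'E'
from h import *
p=bot.grab_frame('scene'); cv2.imwrite('pics/scC.png',cv2.resize(p['img'][110:250,200:340,::-1],None,fx=4,fy=4))
E
```

```text
position: [0.5995, -0.1262, 0.3455]
tool_rot: [-3.14, -0.001, 1.727]
force: [-1.4, 0.9, -2.0]
grip_width: 0.0301
finger_force: 59.6
{'clock': 27.45, 'position': [0.599, -0.126, 0.345], 'tool_rot': [-3.14, -0.001, 1.727], 'force': [-1.417, 0.88, -1.999], 'grip_width': 0.03, 'finger_force': 59.63, 'qpos': [0.145, 0.463, -0.049, 1.584, 0.024, 1.097, 0.246]}
scene [ 838. -182.  113.] 0.95 s -66.2 lat 228.7
scene [ 600. -122.  288.] 0.59 s 31.3 lat 3.0
side [ 598. -127.  286.] 0.79 s 26.0 lat 0.1
side [ 833. -180.  110.] 0.67 s -63.7 lat 224.0
scene [ 838. -185.  112.] 0.72 s -69.0 lat 228.3
scene [ 598. -127.  288.] 0.58 s 26.2 lat 0.8
side [ 595. -128.  291.] 0.8 s 26.0 lat -2.7
side [ 837. -184.  112.] 0.67 s -67.6 lat 227.3
```

View pics/scC.png

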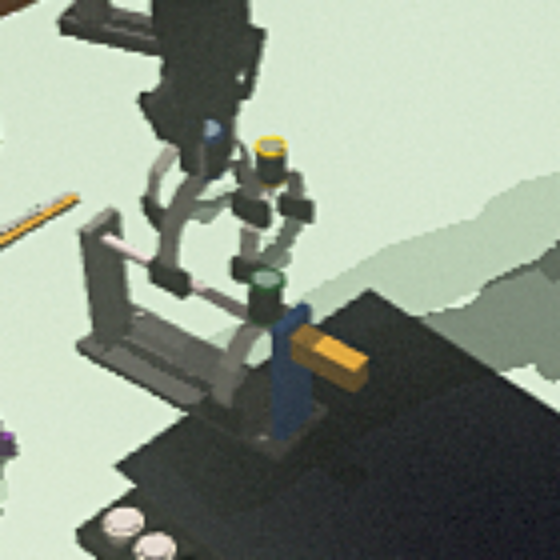

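The scene crop shows the green loupe hanging at (265,300) and the grip home at (330,355), with the blue loupe held above the rod at (205,160). I'll lower the blue one.

```bash
python3 -m jog '[[[0,0,20,0,0,0,0],[0,0,30,0,0,0,0],[0,0,30,0,0,0,0],[0,0,30,0,0,0,0],[0,0,17,0,0,0,0]]]'| grep -E 'pos|rot|force|width'
python3 -m jog '[[[0,0,2,0,0,0,0],[0,0,2,0,0,0,0],[0,0,0,0,0,0,0]]]'| grep -E 'pos|force'
python3 -m jog '[[[0,0,2,0,0,0,0],[0,0,0,0,0,0,0]]]'| grep -E 'pos|force'
python3 -m jog '[[[0,0,2,0,0,0,0],[0,0,0,0,0,0,0]]]'| grep -E 'pos|force'
```

```text
position: [0.5966, -0.1267, 0.2179]
tool_rot: [-3.14, -0.001, 1.729]
force: [-0.1, 0.5, -0.7]
grip_width: 0.0301
finger_force: 59.6
position: [0.5978, -0.1269, 0.2169]
force: [0.2, -0.6, -1.6]
finger_force: 59.6
position: [0.5976, -0.1269, 0.2144]
force: [0.3, 0.0, -0.1]
finger_force: 59.6
position: [0.5974, -0.1268, 0.2119]
force: [-0.8, 0.4, -0.7]
finger_force: 59.6
```

```bash
python3 -m jog '[[[0,0,2,0,0,0,0],[0,0,0,0,0,0,0]]]'| grep -E 'pos|force'
python3 -m jog '[[[0,0,1,0,0,0,0],[0,0,0,0,0,0,0]]]'| grep -E 'pos|force'
```

```text
position: [0.5975, -0.1269, 0.2098]
force: [0.7, -0.3, -0.5]
finger_force: 59.7
position: [0.5977, -0.127, 0.2094]
force: [-1.6, -0.2, 8.6]
finger_force: 60.1
```

```bash
python3 -m jog '[[[0,0,0,0,0,0,0.5],[0,0,0,0,0,0,0.8],[0,0,0,0,0,0,0.8],[0,0,0,0,0,0,0.8]]]'| grep -E 'pos|force|width'
python3 -m jog '[[[0,0,-20,0,0,0,0.8],[0,0,-30,0,0,0,0.8],[0,0,-40,0,0,0,1],[-10,-20,-20,0,0,0,1]]]'| grep -E 'pos|force|width'
python3 k.py C; python3 k.py B
python3 -m jog '[[[-16,-36,0,0,0,0,1],[-16,-36,0,0,0,0,1],[-16,-36,20,0,0,0,1],[-16,-36,25,0,0,0,1],[-16,-36,35,0,0,0,1]]]'| grep -E 'pos|force|width'
python3 w.py D wD
```

```text
position: [0.5974, -0.1268, 0.2088]
force: [0.2, 0.5, -0.8]
grip_width: 0.0683
finger_force: 0.0
position: [0.581, -0.1382, 0.3217]
force: [0.3, -0.6, 0.2]
grip_width: 0.0854
finger_force: 0.0
{'clock': 30.3, 'position': [0.581, -0.138, 0.322], 'tool_rot': [3.138, 0.0, 1.733], 'force': [0.347, -0.619, 0.197], 'grip_width': 0.085, 'finger_force': 0.0, 'qpos': [0.171, 0.458, -0.051, 1.658, 0.025, 1.023, 0.274]}
scene [ 836. -184.  112.] 0.86 s -67.6 lat 226.8
scene [ 601. -125.  152.] 0.66 s 27.6 lat 3.7
side [ 602. -126.  150.] 0.78 s 26.7 lat 4.0
side [ 836. -185.  110.] 0.6 s -68.3 lat 226.1
scene [ 837. -183.  112.] 0.9 s -67.1 lat 227.6
scene [ 600. -123.  152.] 0.83 s 29.4 lat 2.9
side [ 837. -184.  111.] 0.95 s -68.0 lat 227.4
side [ 600. -127.  152.] 0.79 s 25.6 lat 2.8
{'clock': 30.7, 'position': [0.579, -0.139, 0.318], 'tool_rot': [-3.14, -0.001, 1.73], 'force': [0.147, -0.052, 0.402], 'grip_width': 0.085, 'finger_force': 0.0, 'qpos': [0.172, 0.461, -0.05, 1.662, 0.026, 1.02, 0.274]}
scene [584. -75. 155.] 0.52 s 79.2 lat -4.8
side [587. -76. 151.] 0.76 s 78.8 lat -2.8
scene [586. -75. 155.] 0.56 s 79.0 lat -3.3
side [584. -77. 152.] 0.95 s 77.7 lat -5.1
side [ 600. -126.  153.] 0.72 s 26.4 lat 2.3
position: [0.4149, -0.2472, 0.241]
force: [0.3, -1.9, -1.4]
grip_width: 0.0851
finger_force: 0.0
[ 414. -245.  113.] 0.95 tool shift [  2.2  -1.4 127.7]
px [209. 180.] [343. 155.] yaw 19.7 toolY yaw 9.1 0.115
[ 415. -247.  114.] 0.93 tool shift [-1.000e-01  1.300e+00  1.256e+02]
px [211. 181.] [346. 157.] yaw 19.1 toolY yaw 8.9 0.116
{'clock': 31.9, 'position': [0.417, -0.246, 0.241], 'tool_rot': [3.14, 0.0, 1.731], 'force': [0.491, 0.161, -0.071], 'grip_width': 0.085, 'finger_force': 0.0, 'qpos': [0.428, 0.388, -0.021, 2.025, 0.012, 0.728, 0.559]}
```

```bash
python3 -m jog '[[[0,0,4,0,0,-0.1,1],[0,0,4,0,0,-0.11,1],[0,0,0,0,0,0,1]]]'| grep -E 'pos|rot'
python3 w.py D wD2
```

```text
position: [0.4168, -0.2457, 0.233]
tool_rot: [3.141, 0.0, 1.943]
[ 412. -246.  112.] 0.97 tool shift [  1.6  -4.3 121.4]
px [204. 169.] [343. 170.] yaw 20.9 toolY yaw 21.3 0.115
[ 415. -247.  114.] 0.78 tool shift [-1.000e-01 -1.700e+00  1.187e+02]
px [205. 169.] [343. 170.] yaw 20.5 toolY yaw 21.0 0.114
{'clock': 32.5, 'position': [0.416, -0.246, 0.233], 'tool_rot': [3.141, 0.0, 1.939], 'force': [0.181, -0.564, 0.607], 'grip_width': 0.086, 'finger_force': 0.0, 'qpos': [0.468, 0.401, -0.072, 2.031, 0.043, 0.711, 0.736]}
```

View pics/wD2.png

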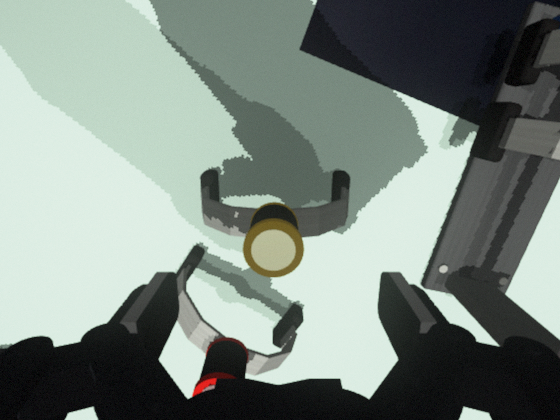

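The yellow loupe's barrel is at (273,247), pads level at (210,172) and (341,172). Grasping and lifting.

```bash
python3 -m jog '[[[1,-3,20,0,0,0,1],[0,0,25,0,0,0,1],[0,0,14,0,0,0,1],[0,0,4,0,0,0,1],[0,0,0,0,0,0,1]]]' | grep -E 'pos|rot|force'
python3 -m jog '[[[0,0,0,0,0,0,0],[0,0,0,0,0,0,0],[0,0,0,0,0,0,0],[0,0,0,0,0,0,0],[0,0,0,0,0,0,0]]]' 60| grep -E 'pos|rot|force|width'
python3 -m jog '[[[0,0,-10,0,0,0,0],[0,0,-30,0,0,0,0],[0,5,-35,0,0,0,0],[0,10,-35,0,0,0,0],[0,15,-35,0,0,0,0]]]'| grep -E 'pos|rot|force|width'
python3 -m jog '[[[0,20,-32,0,0,0.105,0],[0,0,0,0,0,0.105,0],[0,0,0,0,0,0,0]]]'| grep -E 'pos|rot|force|width'
```

```text
position: [0.4128, -0.2463, 0.1696]
tool_rot: [-3.141, -0.0, 1.939]
force: [1.0, -0.7, 0.6]
finger_force: 0.0
position: [0.4133, -0.2465, 0.1702]
tool_rot: [3.141, 0.001, 1.94]
force: [2.9, 1.1, 6.0]
grip_width: 0.0307
finger_force: 58.6
position: [0.4401, -0.2356, 0.317]
tool_rot: [-3.141, 0.0, 1.939]
force: [0.1, 0.0, -1.1]
grip_width: 0.0304
finger_force: 59.4
position: [0.4595, -0.2281, 0.3477]
tool_rot: [3.141, 0.001, 1.728]
force: [-0.3, -0.3, -1.8]
grip_width: 0.0303
finger_force: 59.5
```

```bash
python3 -m jog '[[[6,38,0,0,0,0,0],[6,38,0,0,0,0,0],[7,38,0,0,0,0,0],[7,38,0,0,0,0,0],[0,0,0,0,0,0,0]]]'| grep -E 'pos|rot|force|width'
python3 k.py D
python3 -m jog '[[[0,0,20,0,0,0,0],[0,0,30,0,0,0,0],[0,0,30,0,0,0,0],[0,0,30,0,0,0,0],[0,0,17,0,0,0,0]]]'| grep -E 'pos|rot|force|width'
python3 -m jog '[[[0,0,2,0,0,0,0],[0,0,2,0,0,0,0],[0,0,0,0,0,0,0]]]'| grep -E 'pos|force'
python3 -m jog '[[[0,0,2,0,0,0,0],[0,0,0,0,0,0,0]]]'| grep -E 'pos|force'
```

```text
position: [0.608, -0.1758, 0.3451]
tool_rot: [-3.141, -0.002, 1.737]
force: [-1.5, -0.7, -1.9]
grip_width: 0.0301
finger_force: 59.7
{'clock': 34.8, 'position': [0.608, -0.176, 0.345], 'tool_rot': [-3.141, -0.002, 1.737], 'force': [-1.514, -0.664, -1.908], 'grip_width': 0.03, 'finger_force': 59.741, 'qpos': [0.231, 0.498, -0.064, 1.527, 0.032, 1.119, 0.327]}
scene [ 607. -177.  289.] 0.58 s -24.3 lat 1.7
side [ 596. -129.   42.] 0.48 s 24.4 lat -2.2
scene [ 605. -181.  292.] 0.89 s -28.2 lat -0.9
scene [ 572. -456.    1.] 0.65 s -294.6 lat -77.3
side [ 604. -180.  288.] 0.71 s -26.6 lat -2.1
position: [0.6043, -0.1787, 0.2177]
tool_rot: [-3.14, -0.001, 1.73]
force: [-0.1, 0.0, -1.9]
grip_width: 0.0301
finger_force: 59.8
position: [0.6057, -0.1789, 0.2167]
force: [-0.6, -0.2, -0.3]
finger_force: 59.8
position: [0.6055, -0.1787, 0.2142]
force: [-0.1, 0.5, -1.2]
finger_force: 59.8
```

```bash
python3 -m jog '[[[0,0,2,0,0,0,0],[0,0,0,0,0,0,0]]]'| grep -E 'pos|force'
python3 -m jog '[[[0,0,1.5,0,0,0,0],[0,0,0,0,0,0,0]]]'| grep -E 'pos|force'
```

```text
position: [0.6053, -0.1786, 0.2116]
force: [-0.3, 0.3, -1.1]
finger_force: 59.8
position: [0.6053, -0.1786, 0.21]
force: [-0.3, 0.5, -1.0]
finger_force: 59.8
```

```bash
python3 -m jog '[[[0,0,1.5,0,0,0,0],[0,0,0,0,0,0,0]]]'| grep -E 'pos|force'
```

```text
position: [0.6055, -0.1788, 0.2092]
force: [-1.7, -1.1, 7.3]
finger_force: 60.2
```

```bash
python3 -m jog '[[[0,0,0,0,0,0,0.5],[0,0,0,0,0,0,0.8],[0,0,0,0,0,0,0.8],[0,0,0,0,0,0,0.8]]]'| grep -E 'pos|force|width'
python3 -m jog '[[[0,0,-20,0,0,0,0.8],[0,0,-30,0,0,0,0.8],[0,0,-40,0,0,0,1],[-20,-25,-20,0,0,0,1]]]'| grep -E 'pos|force|width'
python3 k.py D
python3 -m jog '[[[-24,-38,0,0,0,0.07,1],[-24,-38,0,0,0,0.07,1],[-24,-38,20,0,0,0.07,1],[-24,-38,25,0,0,0.07,1],[0,0,0,0,0,0,1]]]'| grep -E 'pos|rot|force|width'
```

```text
position: [0.6053, -0.1786, 0.2086]
force: [0.9, 0.9, -1.2]
grip_width: 0.068
finger_force: 0.0
position: [0.5861, -0.1994, 0.3215]
force: [-0.7, -0.8, 0.7]
grip_width: 0.0854
finger_force: 0.0
{'clock': 37.6, 'position': [0.586, -0.199, 0.321], 'tool_rot': [3.138, -0.0, 1.735], 'force': [-0.702, -0.773, 0.671], 'grip_width': 0.085, 'finger_force': 0.0, 'qpos': [0.276, 0.494, -0.063, 1.598, 0.032, 1.048, 0.368]}
scene [ 609. -180.  153.] 0.5 s -28.3 lat 2.6
side [ 606. -178.  151.] 0.84 s -25.5 lat -0.3
side [ 618. -257.  124.] 0.28 s -105.6 lat -0.4
scene [ 608. -180.  153.] 0.86 s -27.5 lat 1.6
side [ 603. -177.  150.] 0.8 s -23.7 lat -2.4
side [580. -37. 124.] 0.56 s 117.4 lat -3.3
position: [0.4334, -0.3077, 0.2716]
tool_rot: [-3.136, -0.0, 1.442]
force: [-0.0, 0.4, -0.3]
grip_width: 0.0851
finger_force: 0.0
```

```bash
python3 -m jog '[[[-23,-5,12,0,0,0,1],[-23,-6,12,0,0,0,1],[0,0,12,0,0,0.15,1],[0,0,0,0,0,0,1]]]'| grep -E 'pos|rot|force|width'
python3 w.py A wA
```

```text
position: [0.4218, -0.3494, 0.2366]
tool_rot: [-3.139, -0.001, 1.296]
force: [-0.0, 1.4, -0.1]
grip_width: 0.0854
finger_force: 0.0
[ 417. -353.  112.] 0.7 tool shift [ -4.9  -3.1 125. ]
px [207. 179.] [343. 174.] yaw -13.6 toolY yaw -15.7 0.114
[ 416. -356.  107.] 0.57 tool shift [ -8.2  -4.7 131.3]
px [205. 178.] [341. 174.] yaw -13.6 toolY yaw -15.2 0.115
{'clock': 39.2, 'position': [0.423, -0.349, 0.239], 'tool_rot': [3.141, 0.0, 1.303], 'force': [0.236, 0.443, 0.41], 'grip_width': 0.085, 'finger_force': 0.0, 'qpos': [0.532, 0.484, 0.069, 1.87, -0.045, 0.789, 0.357]}
```

View pics/wA.png

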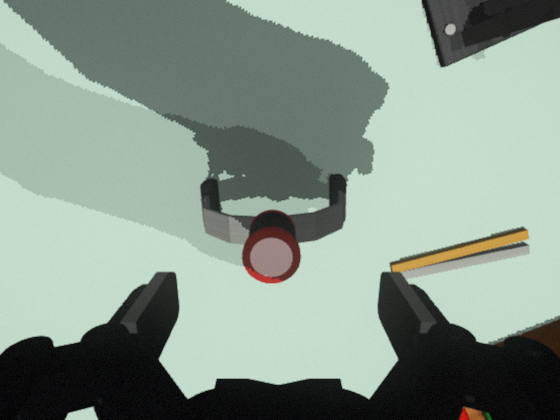

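```bash
python3 r.py 271 254
```

```text
[ 418.2 -352.3  132. ] [ -3.9  -3.8 106.9]
```

The red barrel is at (271,255) with its pads nearly level. I'll correct by about 4 mm and 0.03 rad, then grasp.

```bash
python3 -m jog '[[[-4,-4,20,0,0,-0.03,1],[0,0,25,0,0,0,1],[0,0,19,0,0,0,1],[0,0,5,0,0,0,1],[0,0,0,0,0,0,1]]]' | grep -E 'pos|rot|force'
python3 -m jog '[[[0,0,0,0,0,0,0],[0,0,0,0,0,0,0],[0,0,0,0,0,0,0],[0,0,0,0,0,0,0],[0,0,0,0,0,0,0]]]' 60| grep -E 'pos|rot|force|width'
python3 -m jog '[[[0,0,-10,0,0,0,0],[0,0,-30,0,0,0,0],[0,5,-35,0,0,0,0],[0,10,-35,0,0,0,0],[0,10,-35,0,0,0,0]]]'| grep -E 'pos|rot|force|width'
python3 -m jog '[[[0,0,-32,0,0,-0.14,0],[0,0,0,0,0,-0.14,0],[0,0,0,0,0,-0.12,0],[0,0,0,0,0,0,0]]]'| grep -E 'pos|rot|force|width'
```

```text
position: [0.4174, -0.3525, 0.1693]
tool_rot: [-3.141, -0.0, 1.33]
force: [0.0, -0.3, 1.5]
finger_force: 0.0
position: [0.4178, -0.3528, 0.17]
tool_rot: [3.14, 0.0, 1.33]
force: [0.5, -0.6, 6.5]
grip_width: 0.0304
finger_force: 58.5
position: [0.4415, -0.3585, 0.3167]
tool_rot: [3.141, 0.0, 1.33]
force: [1.3, -0.1, -0.4]
grip_width: 0.0302
finger_force: 59.3
position: [0.4413, -0.3586, 0.3471]
tool_rot: [3.141, 0.0, 1.732]
force: [0.3, -0.8, -0.7]
grip_width: 0.0303
finger_force: 59.4
```

```bash
python3 -m jog '[[[20,38,0,0,0,0,0],[20,38,0,0,0,0,0],[20,38,0,0,0,0,0],[20,38,0,0,0,0,0],[20,38,0,0,0,0,0]]]'| grep -E 'pos|rot|force|width'
python3 -m jog '[[[0,0,0,0,0,0,0],[0,0,0,0,0,0,0]]]'| grep -E 'pos|rot|force|width'
python3 k.py A sA
```

```text
position: [0.6145, -0.2285, 0.3466]
tool_rot: [-3.141, -0.0, 1.725]
force: [-0.1, 0.0, 0.4]
grip_width: 0.0301
finger_force: 59.4
position: [0.6137, -0.2288, 0.3459]
tool_rot: [-3.14, -0.0, 1.728]
force: [-1.0, -0.8, -1.5]
grip_width: 0.0303
finger_force: 59.5
{'clock': 41.85, 'position': [0.614, -0.229, 0.346], 'tool_rot': [-3.14, -0.0, 1.728], 'force': [-0.989, -0.789, -1.459], 'grip_width': 0.03, 'finger_force': 59.528, 'qpos': [0.297, 0.535, -0.048, 1.463, 0.027, 1.146, 0.402]}
scene [ 619. -227.  287.] 0.95 s -75.4 lat 5.1
side [ 610. -230.  284.] 0.56 s -77.2 lat -4.3
scene [ 613. -231.  290.] 0.54 s -78.8 lat -1.1
side [ 609. -229.  284.] 0.92 s -76.2 lat -5.2
```

View pics/sA.png

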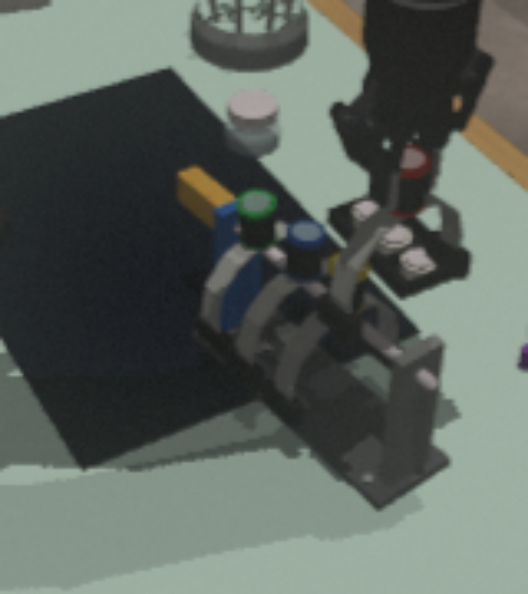

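The green, blue and yellow loupes hang on the rod at (255,220), (305,250) and (345,275). The red one is held straight above its slot at (410,180). I'll lower it.

```bash
python3 -m jog '[[[0,0,20,0,0,0,0],[0,0,30,0,0,0,0],[0,0,30,0,0,0,0],[0,0,30,0,0,0,0],[0,0,17,0,0,0,0]]]'| grep -E 'pos|rot|force|width'
python3 -m jog '[[[0,0,2,0,0,0,0],[0,0,2,0,0,0,0],[0,0,2,0,0,0,0],[0,0,0,0,0,0,0]]]'| grep -E 'pos|force'
python3 -m jog '[[[0,0,2,0,0,0,0],[0,0,0,0,0,0,0]]]'| grep -E 'pos|force'
python3 -m jog '[[[0,0,1.5,0,0,0,0],[0,0,0,0,0,0,0]]]'| grep -E 'pos|force'
```

```text
position: [0.6126, -0.2297, 0.2171]
tool_rot: [-3.14, -0.001, 1.729]
force: [-0.5, -0.0, -0.9]
grip_width: 0.03
finger_force: 59.6
position: [0.6137, -0.2299, 0.2142]
force: [-0.7, 0.1, -0.2]
finger_force: 59.6
position: [0.6135, -0.2297, 0.2116]
force: [0.0, 0.4, -1.4]
finger_force: 59.6
position: [0.6134, -0.2298, 0.2098]
force: [-0.4, -0.0, -0.4]
finger_force: 59.6
```

```bash
python3 -m jog '[[[0,0,1.5,0,0,0,0],[0,0,0,0,0,0,0]]]'| grep -E 'pos|force'
python3 -m jog '[[[0,0,1,0,0,0,0],[0,0,0,0,0,0,0]]]'| grep -E 'pos|force'
```

```text
position: [0.6137, -0.2299, 0.2091]
force: [-2.1, 0.0, 10.6]
finger_force: 60.1
position: [0.6139, -0.2301, 0.2089]
force: [-4.6, 0.2, 18.6]
finger_force: 60.4
```

```bash
python3 -m jog '[[[0,0,-1,0,0,0,0],[0,0,0,0,0,0,0.5],[0,0,0,0,0,0,0.8],[0,0,0,0,0,0,0.8],[0,0,0,0,0,0,0.8]]]'| grep -E 'pos|force|width'
python3 -m jog '[[[0,0,-20,0,0,0,0.8],[0,0,-30,0,0,0,0.8],[0,0,-40,0,0,0,0.8],[0,0,-40,0,0,0,0.8],[0,-30,-20,0,0,0,0.8]]]'| grep -E 'pos|force|width'
python3 -m jog '[[[0,-40,0,0,0,0,0.8],[0,-40,0,0,0,0,0.8],[0,-30,0,0,0,0,0.8],[0,0,0,0,0,0,0.8]]]'| grep -E 'pos|force|width'
python3 b.py
for n in A B C D; do python3 k.py $n | grep -v clock; done
python3 - <<'E'
from h import *
im=[]
for c,(r,q) in (('scene',(120,200)),('side',(180,210))):
    p=bot.grab_frame(c); im.append(cv2.resize(p['img'][r:r+130,q:q+130,::-1],(400,400),interpolation=cv2.INTER_CUBIC))
cv2.imwrite('pics/end.png',np.hstack(im))
E
```

```text
position: [0.6134, -0.2297, 0.2082]
force: [0.1, 0.1, 0.5]
grip_width: 0.0684
finger_force: 0.0
position: [0.5861, -0.2333, 0.3612]
force: [-1.2, 0.3, 0.4]
grip_width: 0.0688
finger_force: 0.0
position: [0.4719, -0.2532, 0.359]
force: [0.3, 0.8, 1.3]
grip_width: 0.0682
finger_force: 0.0
{'clock': 45.35, 'position': [0.472, -0.253, 0.359], 'tool_rot': [-3.141, 0.001, 1.726], 'force': [0.295, 0.781, 1.278], 'grip_width': 0.068, 'finger_force': 0.0, 'qpos': [0.414, 0.321, -0.042, 1.767, 0.016, 1.053, 0.522]}
scene rod_grip [([579, -3, 127], 0.72)]
scene rod_tip []
scene hole_blue [([583, -36, 123], 0.67)]
scene hole_grey [([619, -258, 127], 0.64)]
side rod_grip [([604, -178, 151], 0.62)]
side rod_tip [([573, -459, -2], 0.47), ([623, -285, 123], 0.43)]
side hole_blue [([582, -38, 128], 0.68), ([436, 488, 3], 0.51)]
side hole_grey [([572, -454, -1], 0.52)]
scene rod_grip [([580, -1, 124], 0.7)]
scene rod_tip [([585, -35, 122], 0.32)]
scene hole_blue [([584, -35, 126], 0.85)]
scene hole_grey [([619, -260, 127], 0.97)]
side rod_grip [([593, -75, 40], 0.38)]
side rod_tip [([435, 489, 4], 0.5
[... 448 characters left out ...]
t -4.6
scene [590. -73. 154.] 0.71 s 80.4 lat 1.0
side [585. -78. 151.] 0.87 s 76.6 lat -5.1
scene [ 600. -126.  149.] 0.88 s 26.9 lat 2.6
scene [ 838. -186.  111.] 0.87 s -70.3 lat 227.6
side [ 837. -185.  112.] 0.85 s -69.2 lat 227.2
side [ 603. -125.  152.] 0.77 s 27.7 lat 5.3
scene [ 600. -123.  154.] 0.78 s 29.7 lat 3.3
scene [ 837. -184.  112.] 0.6 s -67.9 lat 227.1
side [ 836. -183.  111.] 0.72 s -66.9 lat 226.9
side [ 596. -127.  151.] 0.61 s 26.7 lat -2.0
scene [ 606. -180.  154.] 0.86 s -27.2 lat 0.2
side [ 606. -178.  151.] 0.62 s -25.6 lat -0.1
scene [ 608. -181.  155.] 0.75 s -28.6 lat 1.8
scene [585. -73. 153.] 0.55 s 81.9 lat -4.1
side [ 605. -177.  150.] 0.62 s -24.0 lat -0.6
```

View pics/end.png

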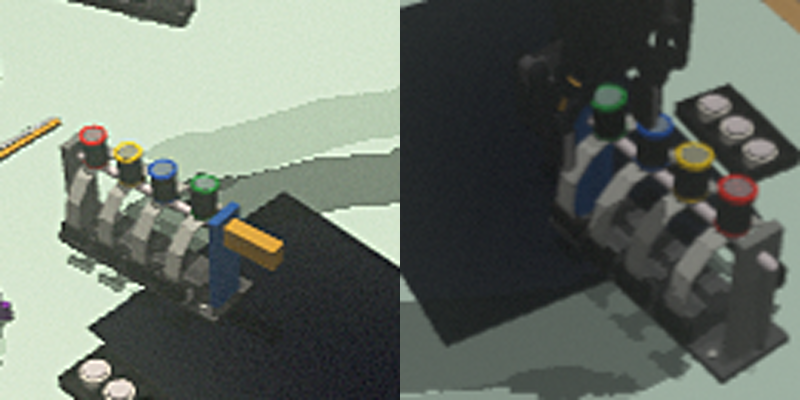

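Red, yellow, blue and green hang in a row between the brackets (left crop (93,145) to (205,195)), the grip is home at (250,240), and the robot is clear. Handing in.

```bash
python3 -c "from workcell import bot; print(bot.job_done())"
```

```text
the job is handed in; nothing more can be done
None
```

The rod is home against the blue bracket, all four loupes (red, yellow, blue, green) hang on it between the brackets, nothing else was moved, and the job was handed in at about 46 s; no verdict was returned.

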